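# Lock a flanged sample barrel into its slotted bench holder

### The job

Swing the yellow gate of the slotted holder wide open by its red post, then push the amber barrel along the bench into the slot until it is fully home, its foot flange under the plate, and swing the gate fully shut behind it. Keep the barrel standing on the bench all the way: slide it, do not lift or tip it. Leave the other things on the bench where they are.

Things in the scene. Friction and masses are not known exactly. Their poses are not given: they have to be found in the camera images.
- holder: Flat slotted holder fixed to the bench: blue steel plate on black rails, 112 mm wide (its x), from y = -48 (mouth) to +40 mm; plate underside 8.5, top 14.5 mm above the bench. Place and yaw vary. Origin: on the bench, where the barrel's axis stands when fully home. z up; the barrel goes in along +y from the mouth. At zero yaw its axes are the world's.
- slot_home (a point): The holder's origin, on the bench: the barrel's place when fully home against the rounded slot end. The slot in the plate is 38 mm wide, along the holder's y.
- slot_mouth (a point): Middle of the slot's mouth, on the bench, 48 mm from home (holder y = -48 mm). Over the last 14 mm the slot flares from 38 to 58 mm. Under the plate, between the rails, is a channel for the flange, 58 mm wide (flared to 80 at the mouth) and 8.5 mm high, with the bench as its floor.
- gate (a joint): Angle of the yellow gate arm on the plate that bars the slot, rad: 0 = shut (arm along the holder's -x from its pivot, at its stop); grows as the free end swings out to the mouth side (-y), counter-clockwise from above; 1.5 = fully open stop. Stays where left (about 0.5 N at the post moves it). Starts shut or up to 0.5 open. Arm 10 mm wide, 15 to 24 mm above the bench.
- gate_pivot (a point): The gate's upright hinge axis, at x = +46, y = -25 mm in the holder's frame, 15 mm above the bench; the hub round it is 16 mm across, its top 25.5 mm above the bench.
- gate_post (a point): Centre of the top of the upright red post on the gate's free end, by which it is swung: 12 mm thick, 23 to 63 mm above the bench, 76 mm from the pivot (shut: x = -30, y = -25 mm in the holder's frame). A steel stop pin, 8 mm thick, top 22.5 mm above the bench, stands on the plate at x = -44, y = -15.5 mm.
- barrel: Amber glass barrel with a blue cap on a wide steel foot flange: flange 52 mm across, 6 mm thick; barrel 34 mm across up to 52 mm; cap 32 mm across up to 63 mm; about 0.2 kg (varies). Loose. Origin: centre of the flange's underside, z along its axis. Out on the bench push it low: pushed more than about 20 mm above the bench it may tip.
- crucible: Bystander, to be left alone: small white porcelain crucible, 40 mm wide, 30 high. Origin: centre of its underside.
- weight_0: Bystander, to be left alone: brass-coloured knob weight, 28 mm wide, 35 high. Origin: centre of its underside.
- vial_1: Bystander, to be left alone: small glass vial with a blue cap, 27 mm wide, 59 high (NOT the barrel: it has no flange). Origin: centre of its underside.
- petri_dish_0: Bystander, to be left alone: flat clear dish, 63 mm wide, 15 high. Origin: centre of its underside.
- conical_flask: Bystander, to be left alone: conical flask with a red stopper, 66 mm wide, 111 high. Origin: centre of its underside.
- beaker_250: Bystander, to be left alone: empty glass beaker, 70 x 77 mm, 92 high. Origin: centre of its underside.
- interface_box_b: Bystander, to be left alone: dark measuring box, 109 x 150 x 37 mm. Origin: centre of its underside.
- power_adapter: Bystander, to be left alone: black power adapter, 47 x 86 x 31 mm. Origin: centre of its underside.
Not all that is in view belongs to the job. Leave any purple look-alike of the barrel alone.

How it is judged (in metres and radians):
On the way, in this order (a step that is already met when the one before it is completed fails the run):
1. the gate is swung wide open (value of joint gate above 1.1 rad), for 0.2 s.
2. the barrel stands fully home in the slot, flange under the plate (horizontal distance between barrel and slot_home below 0.006 m and height (world z) of barrel below 0.004 m and angle between barrel's own z axis and vertical below 0.08 rad), for 0.2 s.
At the end, for the whole second after the job is handed in: the barrel stands upright on the bench (within 0.08 rad), its axis within 6 mm of the home point in the slot, and the gate is shut behind it (within 0.12 rad of its stop), both at rest (all of step 2 and value of joint gate below 0.12 rad and linear speed of barrel below 0.01 m/s and velocity of joint gate below 0.05 rad/s); the robot touches nothing.
It fails at once if the barrel is lifted more than 12 mm off the bench (height (world z) of barrel above 0.012 m).
It fails at once if the barrel is tipped by more than 0.35 rad (angle between barrel's own z axis and vertical above 0.35 rad).
It fails at once if a bystander is shifted by more than 20 mm (distance of any of crucible, weight_0, vial_1, petri_dish_0, conical_flask, beaker_250, interface_box_b, power_adapter from where it was at the start of the episode above 0.02 m).
It also fails if it takes over 72 s, if anything falls off the work surface, if the arm or the gripper's body presses on something with over 40 N, if the wrist force passes 120 N, or if a joint passes its speed limit or range.

### The arm

A 6-joint arm with a two-finger parallel gripper is mounted at the origin on a cart in front of the work surface, level with it; the furniture and walls round the work are solid. World frame = base frame: x ahead of the robot, y to its left, z up, the work surface at z = 0. Lengths are in m, angles in degrees, forces in N, time in s.
With the tool pointing down it reaches from about 0.4 to 0.825 m from the base axis. Payload 7 kg.
Tool frame: the origin (TCP) lies on the centre line of the jaws, within the pads' length; the fingertips stand 8 mm ahead of it and the grasp point (between the pads) lies 11 mm behind it; z points along the fingers, y is the line along which they close (so a half turn about z gives the same grasp; the last joint's range is limited). The gripper opens to 88 mm and grips with 3 to 60 N. Pads are 19 mm wide; open, the fingers measure 130 mm over their backs; the gripper's body (78 mm by 193 mm) begins 47 mm behind the grasp point.
Start: joints at [-54.826, 20.546, 0.682, 0, -70.136, -16.507], TCP at [0.216, -0.639, 0.202] pointing down, gripper open.
Joint ranges: [-176.03, 176.03], [-82.01, 121.73], [-58.28, 71.71], [-173.87, 95.51], [-174.79, -0.11], [-173.66, 173.66]. Speed limits (degrees/s): [136.94, 136.94, 172.46, 180, 180, 180].

### API

Orientations are given as [roll, pitch, yaw] about the fixed x, y, z axes, in that order (R = Rz(yaw) Ry(pitch) Rx(roll)).
In Python, from plant import telemetry, viewer, close_job, models gives the robot as it stands.
- The arm moves only by the shell command python3 -m handwheel 'ROWS' [FORCE]. ROWS is JSON, a list of rows, each an object with "grip": the closure, from -1 (fully open) to 1 (shut); "travel": the shift along the tool's x, y, z as a fraction of full scale, a list of three; "spin": the turn about the tool's z as a fraction of full scale. A call has 1 to 8 rows; each row shifts and turns the commanded pose from where the row before left it, along the tool's axes as they then stand; what a row does not reach is not made up. Full scale, the value 1, is 0.025 m for a shift and 5 degrees for a turn. A row lasts 1/8 s, in which the tool goes at most 62.5 mm and 10.7 degrees, less where a joint would pass 70% of its speed; a pose out of reach is approached as far as the arm can. A call with a number of a shift or a turn outside -1 to 1 is refused whole. A call with a gripper value outside its range is refused whole. The fingers move at their own pace and stop on an object; FORCE is the grip in N (left out, the last holds). Time passes only in rows, so rows that do not move let the fingers close. It gives the time, the measured TCP pose, the force, the opening and the grip force at its end, in the units of the state.
- telemetry.get_state(): the state, without advancing time (a new reading comes with each control period).
- viewer.capture(name): name is "side" or "top" or "wrist"; returns the picture (480x640x3 uint8, red, green, blue); there is no depth.
- viewer.calibration(name): a dict with "fx", "fy", "cx", "cy" (pixels), "T" (4x4, takes a point from camera to world coordinates); the wrist camera has in their place "T_tool_cam" (4x4, takes a point from camera to tool coordinates, whose origin is the TCP and whose axes are the flange's). Camera axes: x right, y down, z forward; pixel columns grow to the right and rows downward; lengths in m; the calibration is good to about 2 mm. A picture is of the moment at which its call begins: read the wrist's pose just before it. calibration takes no time and is no camera call.
- close_job(): hands the job in; it is judged then, once.
Trained networks look in the newest picture that a camera, given by its name, has taken for a name from the list of things; names that differ only in an ending like _2 or _b are one class to them, and where a whole thing is asked for, a point or a joint stands for the part that bears it (a point fixed in the world has none). Each returns a list of dicts, best first, with "p" (0 to 1); they miss things now and then, are a little off and sometimes report something else, mostly with a low value. They report only what shows in the picture. A call takes as long as a camera call. They do not tell look-alikes from the thing itself.
- models.find_in(camera, thing): "position" ([column, row] in pixels, amid what is visible of it).
The state is a dict: "time_s": time; "joints": joint angles; "qd": joint speeds; "joint_torque": joint torques, N m; "tcp_pos": TCP position; "eef_rot": TCP orientation; "contact_force": force on the tool from outside, world axes, zero at the start; "moment": the same for the moment, N m; "gripper_width": finger opening in m; "gripper_force": force on a finger pad.
Only numpy, scipy, OpenCV 4.12 (cv2) and the standard library are available. Lean on these libraries where they do the work, as an engineer would, in place of code of your own. Each camera call takes 0.05 s, during which the arm holds its last target. There are 200 camera calls.

## Working session

There is one attempt and no reset: what is moved stays moved. The work goes in short steps, Python scripts to look and compute and a shell command to move; the robot and the scene stay as the last step left them, time stands still between calls to the robot, and variables do not carry over. Pictures are saved under pics/ and viewed, at most 10 in all, crops included, and the job is handed in when it is done.

```bash
mkdir -p pics; cat > h.py <<'E'
import numpy as np, cv2
from plant import telemetry, viewer, close_job, models
from scipy.spatial.transform import Rotation as R
def cam(n):
    c=viewer.calibration(n)
    if 'T' in c: T=np.array(c['T'])
    else:
        s=telemetry.get_state(); T=np.eye(4); T[:3,:3]=R.from_euler('xyz',s['eef_rot'],degrees=True).as_matrix(); T[:3,3]=s['tcp_pos']; T=T@np.array(c['T_tool_cam'])
    return c,T
def ray(n,px,z):
    c,T=cam(n); d=T[:3,:3]@np.array([(px[0]-c['cx'])/c['fx'],(px[1]-c['cy'])/c['fy'],1]); o=T[:3,3]
    return o+d*(z-o[2])/d[2]
def proj(n,p):
    c,T=cam(n); q=np.linalg.inv(T)@np.r_[p,1]; return np.array([c['fx']*q[0]/q[2]+c['cx'],c['fy']*q[1]/q[2]+c['cy']])
def snap(n,f=None):
    im=viewer.capture(n)
    if f: cv2.imwrite('pics/'+f,im[:,:,::-1])
    return im
E
python3 - <<'E'
from h import *
print(telemetry.get_state())
for n in ['top','side']:
    im=snap(n,n+'0.png')
    c,T=cam(n); print(n,c['fx'],T.round(3).tolist())
    for t,z in [('barrel',.06),('gate_post',.04),('holder',.012),('gate_pivot',.02),('vial_1',.05),('crucible',.03),('weight_0',.03),('petri_dish_0',.01),('conical_flask',.05),('beaker_250',.05),('interface_box_b',.03),('power_adapter',.03)]:
        print(t,[(np.round(d['position']).tolist(),round(d['p'],2),ray(n,d['position'],z)[:2].round(3).tolist()) for d in models.find_in(n,t)[:3]])
E
```

```text
{'time_s': 0.0, 'joints': array([-5.48256513e+01,  2.05931010e+01,  6.34821990e-01, -2.10455884e-02,
       -7.01348338e+01, -1.65067530e+01]), 'qd': array([ 0.09880594, -0.00896693, -0.05168417,  0.03475537, -0.05080374,
        0.05309817]), 'joint_torque': array([ 2.29201636e-03, -5.82713521e+01,  2.93057370e+01,  6.99725837e+00,
        6.87906679e-03, -1.13666247e-04]), 'tcp_pos': array([ 0.21586592, -0.63900696,  0.20140896]), 'eef_rot': array([ 1.79905103e+02, -7.49000882e-03, -1.61339566e+02]), 'contact_force': array([ 0.33798026, -0.30777922, -0.0903099 ]), 'moment': array([ 0.0068591 , -0.0029883 ,  0.01726565]), 'gripper_force': 0.0, 'gripper_width': 0.08765017257457848}
top 562.4471485519099 [[0.33, -0.761, 0.558, -0.421], [-0.944, -0.27, 0.191, -0.307], [0.005, -0.59, -0.807, 1.451], [0.0, 0.0, 0.0, 1.0]]
barrel [([516.0, 324.0], 0.72, [0.48, -0.593]), ([384.0, 293.0], 0.56, [0.454, -0.217]), ([414.0, 278.0], 0.52, [0.533, -0.289])]
gate_post [([137.0, 216.0], 0.31, [0.48, 0.611])]
holder []
gate_pivot []
vial_1 [([415.0, 278.0], 0.57, [0.542, -0.291])]
crucible []
weigh
[... 274 characters left out ...]
6, -0.816, 1.441], [-0.022, -0.895, -0.445, 0.856], [0.0, 0.0, 0.0, 1.0]]
barrel [([380.0, 186.0], 0.55, [0.479, -0.546]), ([353.0, 221.0], 0.53, [0.468, -0.162])]
gate_post [([333.0, 251.0], 0.43, [0.464, 0.054])]
holder [([332.0, 267.0], 0.86, [0.445, 0.107])]
gate_pivot [([333.0, 252.0], 0.42, [0.474, 0.026])]
vial_1 []
crucible []
weight_0 [([332.0, 225.0], 0.57, [0.551, -0.16])]
petri_dish_0 [([299.0, 246.0], 0.53, [0.612, 0.014])]
conical_flask [([298.0, 230.0], 0.76, [0.635, -0.032])]
beaker_250 [([258.0, 317.0], 0.68, [0.509, 0.493]), ([294.0, 230.0], 0.45, [0.65, -0.029])]
interface_box_b [([369.0, 204.0], 0.95, [0.482, -0.402])]
power_adapter [([237.0, 357.0], 0.87, [0.49, 0.638])]
```

```bash
ls pics
```

```text
side0.png
top0.png
```

View pics/top0.png

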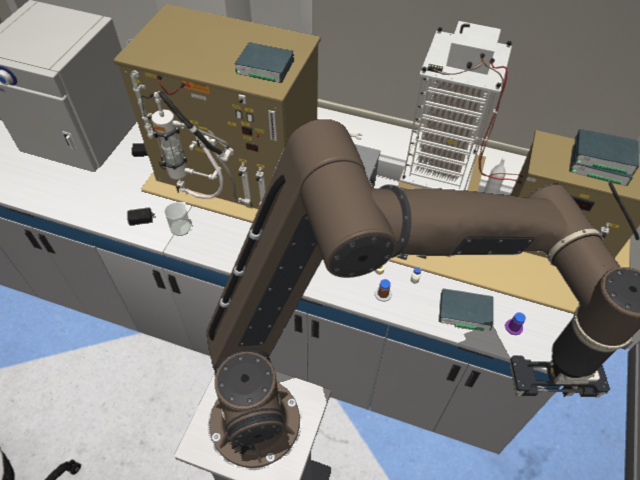

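Top view: the amber barrel is at about (384,290). The purple look-alike is at (516,323) and the vial at (416,275). The arm hides the holder.

```bash
python3 - <<'E'
import cv2
im=cv2.imread('pics/side0.png')[160:300,250:410]; cv2.imwrite('pics/side0c.png',cv2.resize(im,None,fx=4.2,fy=4.2,interpolation=cv2.INTER_CUBIC))
E
```

```text
(no output)
```

View pics/side0c.png

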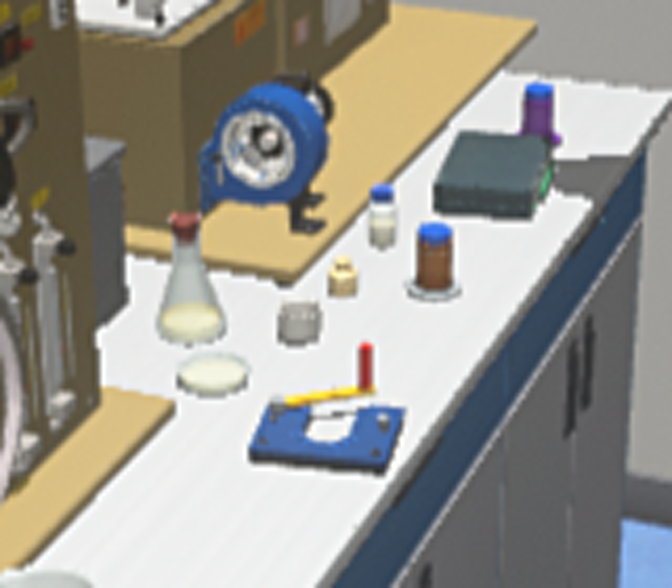

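Candidates for the barrel in the side view are the amber one on a flange (353,221), the purple look-alike (378,187) and the vial (341,211). I choose the amber one, with blue cap and steel flange, confirmed in the crop. The holder is at about (330,265), with its mouth facing the barrel. Next I move over them so the wrist camera can see.

```bash
python3 -m handwheel '[{"grip":-1,"travel":[-0.84,1,-0.3],"spin":0},{"grip":-1,"travel":[-0.84,1,-0.3],"spin":0},{"grip":-1,"travel":[-0.84,1,-0.3],"spin":0},{"grip":-1,"travel":[-0.84,1,-0.3],"spin":0},{"grip":-1,"travel":[-0.84,1,-0.3],"spin":0},{"grip":-1,"travel":[-0.84,1,-0.3],"spin":0},{"grip":-1,"travel":[-0.84,1,-0.3],"spin":0},{"grip":-1,"travel":[-0.84,1,-0.3],"spin":0}]'
python3 -m handwheel '[{"grip":-1,"travel":[-0.84,1,-0.3],"spin":0},{"grip":-1,"travel":[-0.84,1,-0.3],"spin":0},{"grip":-1,"travel":[-0.84,1,-0.3],"spin":0},{"grip":-1,"travel":[-0.84,1,-0.3],"spin":0},{"grip":-1,"travel":[-0.84,1,-0.3],"spin":0},{"grip":-1,"travel":[-0.84,1,-0.3],"spin":0},{"grip":-1,"travel":[-0.84,1,-0.3],"spin":0},{"grip":-1,"travel":[-0.84,1,-0.3],"spin":0}]'
python3 -m handwheel '[{"grip":-1,"travel":[-0.84,1,-0.3],"spin":0},{"grip":-1,"travel":[-0.84,1,-0.3],"spin":0},{"grip":-1,"travel":[-0.84,1,-0.3],"spin":0},{"grip":-1,"travel":[0,0,0],"spin":0},{"grip":-1,"travel":[0,0,0],"spin":0}]'
python3 - <<'E'
from h import *
c,T=cam('wrist'); print(np.array(c['T_tool_cam']).round(3).tolist(),c['fx'],T.round(3).tolist())
snap('wrist','w1.png')
print(proj('wrist',[.455,-.21,.06]),proj('wrist',[.45,.08,.012]))
E
```

```text
time_s: 2.3
tcp_pos: [0.3115, -0.3953, 0.2628]
eef_rot: [-180.0, 0.0, -161.3]
contact_force: [1.2, -0.1, -0.8]
gripper_width: 0.0875
gripper_force: 0.0
time_s: 3.3
tcp_pos: [0.4065, -0.1519, 0.3229]
eef_rot: [-180.0, 0.0, -161.3]
contact_force: [0.5, -0.9, 0.5]
gripper_width: 0.0877
gripper_force: 0.0
time_s: 3.92
tcp_pos: [0.4418, -0.0618, 0.3448]
eef_rot: [180.0, -0.0, -161.3]
contact_force: [-0.1, -1.0, -0.3]
gripper_width: 0.0876
gripper_force: 0.0
[[0.0, -0.969, -0.248, 0.067], [1.0, 0.0, 0.001, -0.001], [-0.001, -0.248, 0.969, -0.182], [0.0, 0.0, 0.0, 1.0]] 387.0355476264559 [[-0.321, 0.918, 0.234, 0.379], [0.947, 0.311, 0.08, -0.084], [0.001, 0.248, -0.969, 0.527], [0.0, 0.0, 0.0, 1.0]]
[200.97855038 167.11427132] [418.99089012 230.10838228]
```

View pics/w1.png

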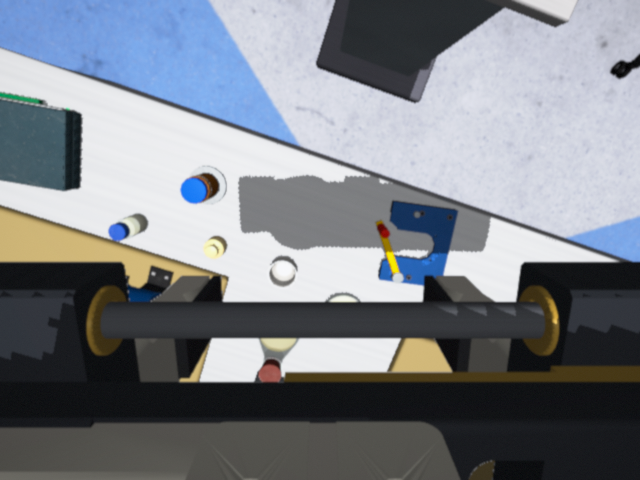

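Wrist view: the amber barrel is at (200,187) and the holder plate at (425,240). The gate is slightly open, with its post at (383,231) and pivot at (397,277). Crucible (283,270), weight (214,247) and vial (127,229) all lie clear. I'll fit the holder now.

```bash
cat > fit.py <<'E'
from h import *
from scipy.optimize import minimize
def H(n,z,x0,y0,s):  # plane grid px -> image homography
    src=np.array([[0,0],[400,0],[400,400],[0,400]],np.float32)
    dst=np.array([proj(n,[x0+u*s,y0+v*s,z]) for u,v in src],np.float32)
    return cv2.getPerspectiveTransform(src,dst)
def fit_holder(im,n,c0,yaw0):
    s=.0005; x0,y0=c0[0]-.1,c0[1]-.1
    r=cv2.warpPerspective(im,H(n,.0145,x0,y0,s),(400,400),flags=cv2.INTER_LINEAR|cv2.WARP_INVERSE_MAP)
    h=cv2.cvtColor(r,cv2.COLOR_RGB2HSV)
    m=((h[...,0]>95)&(h[...,0]<125)&(h[...,1]>130)&(h[...,2]>50)).astype(np.uint8)
    X,Y=np.meshgrid(x0+np.arange(400)*s,y0+np.arange(400)*s)
    def tmpl(p):
        c,q=np.cos(p[2]),np.sin(p[2]); a=(X-p[0])*c+(Y-p[1])*q; b=-(X-p[0])*q+(Y-p[1])*c
        sg=lambda d: 1/(1+np.exp(-d/.0006))
        plate=sg(np.minimum(56e-3-abs(a),np.minimum(b+48e-3,40e-3-b)))
        hw=.019+np.clip(-.034-b,0,.014)*10/14
        slot=np.where(b<0,sg(hw-abs(a)),sg(.019-np.hypot(a,b)))
        return plate*(1-slot)
    mf=cv2.GaussianBlur(m.astype(float),(3,3),0)
    f=lambda p:((tmpl(p)-mf)**2).sum()
    best=None
    for dy in np.radians([-40,-20,0,20,40]):
        o=minimize(f,[c0[0],c0[1],yaw0+dy],method='Nelder-Mead',options=dict(initial_simplex=np.array([c0[0],c0[1],yaw0+dy])+np.array([[0,0,0],[.02,0,0],[0,.02,0],[0,0,.2]]),maxiter=300))
        if best is None or o.fun<best.fun: best=o
    return best.x,best.fun/mf.sum()
E
python3 - <<'E'
from fit import *
im=cv2.imread('pics/w1.png')[:,:,::-1].copy()
p,e=fit_holder(im,'wrist',ray('wrist',[425,240],.0145)[:2],0)
print('holder',p[:2].round(4),np.degrees(p[2]).round(2),e)
c,q=np.cos(p[2]),np.sin(p[2]); Rm=np.array([[c,-q],[q,c]])
hsv=cv2.cvtColor(im,cv2.COLOR_RGB2HSV)
def blob(m,name,z):
    n,l,s,cc=cv2.connectedComponentsWithStats(m.astype(np.uint8))
    for i in range(1,n):
        if s[i,4]>25: w=ray('wrist',cc[i],z)[:2]; print(name,s[i].tolist(),cc[i].round(1),w.round(4),'hf',(Rm.T@(w-p[:2])*1000).round(1))
roi=np.zeros(im.shape[:2],bool); roi[150:300,150:460]=1
blob(roi&(hsv[...,0]>95)&(hsv[...,0]<125)&(hsv[...,1]>180)&(hsv[...,2]>120),'cap',.063)
blob(roi&((hsv[...,0]<8)|(hsv[...,0]>172))&(hsv[...,1]>170)&(hsv[...,2]>60),'red',.05)
blob(roi&(hsv[...,0]>20)&(hsv[...,0]<32)&(hsv[...,1]>180),'yellow',.024)
for nm,px,z in [('crucible',(283,270),.02),('weight',(214,247),.02),('vial',(120,231),.055)]: print(nm,(Rm.T@(ray('wrist',px,z)[:2]-p[:2])*1000).round(0))
E
```

```text
holder [0.4692 0.0882] 10.49 0.19587751105034895
cap [181, 178, 26, 25, 475] [193.6 190. ] [ 0.4837 -0.2109] hf [ -40.3 -296.7]
cap [397, 252, 50, 32, 918] [422.  266.7] [0.4856 0.0853] hf [15.5 -5.8]
cap [380, 261, 11, 19, 151] [384.9 271.2] [0.5062 0.0432] hf [ 28.1 -51. ]
red [378, 225, 11, 12, 88] [383.  230.7] [0.46   0.0251] hf [-20.6 -60.4]
yellow [381, 237, 18, 37, 227] [389.7 255.3] [0.4936 0.0519] hf [ 17.3 -40.1]
crucible [  60. -181.]
weight [  41. -278.]
vial [  26. -387.]
```

```bash
python3 -m handwheel '[{"grip":-1,"travel":[-0.445,0.762,1],"spin":0},{"grip":-1,"travel":[-0.445,0.762,1],"spin":0},{"grip":-1,"travel":[-0.445,0.762,1],"spin":0},{"grip":-1,"travel":[-0.445,0.762,1],"spin":0},{"grip":-1,"travel":[0,0,0.5],"spin":-1},{"grip":-1,"travel":[0,0,0.5],"spin":-1},{"grip":-1,"travel":[0,0,0],"spin":-1},{"grip":-1,"travel":[0,0,0],"spin":-1}]'
python3 -m handwheel '[{"grip":-1,"travel":[0,0,0],"spin":0}]'
python3 - <<'E'
from fit import *
print(telemetry.get_state()['joints'].round(1))
im=snap('wrist','w2.png')
p,e=fit_holder(im,'wrist',np.array([.4692,.0882]),.18)
print('holder',p[:2].round(4),np.degrees(p[2]).round(2),e)
c,q=np.cos(p[2]),np.sin(p[2]); Rm=np.array([[c,-q],[q,c]])
hsv=cv2.cvtColor(im,cv2.COLOR_RGB2HSV)
def blob(m,name,z):
    n,l,s,cc=cv2.connectedComponentsWithStats(m.astype(np.uint8))
    for i in range(1,n):
        if s[i,4]>60: w=ray('wrist',cc[i],z)[:2]; print(name,s[i].tolist(),cc[i].round(1),w.round(4),'hf',(Rm.T@(w-p[:2])*1000).round(1))
blob(((hsv[...,0]<8)|(hsv[...,0]>172))&(hsv[...,1]>170)&(hsv[...,2]>60),'red',.045)
blob((hsv[...,0]>20)&(hsv[...,0]<32)&(hsv[...,1]>180)&(hsv[...,2]>120),'yellow',.024)
E
```

```text
time_s: 4.97
tcp_pos: [0.4595, 0.0237, 0.2196]
eef_rot: [180.0, -0.0, -141.2]
contact_force: [0.5, 0.1, 0.3]
gripper_width: 0.0879
gripper_force: 0.0
time_s: 5.1
tcp_pos: [0.4596, 0.0239, 0.2198]
eef_rot: [-180.0, -0.0, -141.4]
contact_force: [0.3, 0.4, 0.1]
gripper_width: 0.0874
gripper_force: 0.0
[ 27.6  -0.9 -23.5   0.  -67.4 -79. ]
holder [0.4699 0.0891] 10.57 0.16780033538011435
red [318, 208, 12, 17, 157] [323.3 216.1] [0.4613 0.0267] hf [-19.9 -59.8]
yellow [320, 226, 8, 51, 404] [323.5 250.8] [0.4924 0.0518] hf [ 15.2 -40.8]
```

View pics/w2.png

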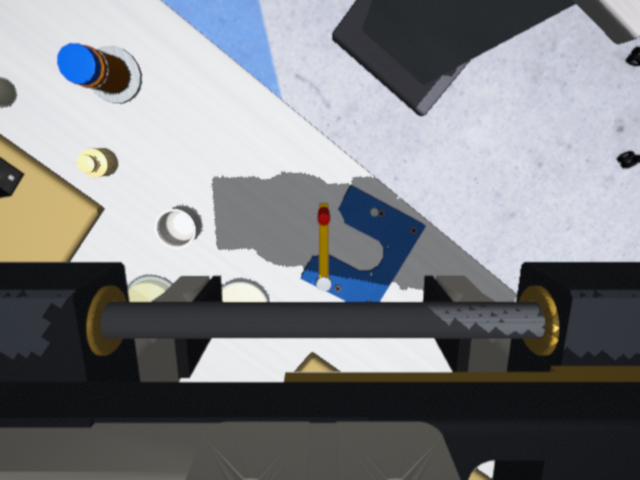

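```bash
python3 -m handwheel '[{"grip":-1,"travel":[-0.013,0,0.91],"spin":0},{"grip":-1,"travel":[-0.013,0,0.91],"spin":0},{"grip":-1,"travel":[-0.013,0,0.91],"spin":0},{"grip":-1,"travel":[-0.013,0.01,0.91],"spin":0},{"grip":-1,"travel":[-0.013,0.01,0.91],"spin":0},{"grip":-1,"travel":[-0.013,0.01,0.91],"spin":0},{"grip":-1,"travel":[-0.013,0,0.91],"spin":0},{"grip":-1,"travel":[-0.013,0,0.91],"spin":0}]' 8
python3 -m handwheel '[{"grip":1,"travel":[0,0,0],"spin":0},{"grip":1,"travel":[0,0,0],"spin":0},{"grip":1,"travel":[0,0,0],"spin":0},{"grip":1,"travel":[0,0,0],"spin":0},{"grip":1,"travel":[0,0,0],"spin":0},{"grip":1,"travel":[0,0,0],"spin":0}]' 8
python3 - <<'E'
from h import *
s=telemetry.get_state(); p=s['tcp_pos'][:2]; yaw=s['eef_rot'][2]
o=np.array([.4696,.0887]); t=np.radians(10.55); Rm=np.array([[np.cos(t),-np.sin(t)],[np.sin(t),np.cos(t)]])
piv=o+Rm@[.046,-.025]; r=p-piv
print('hf',(Rm.T@(p-o)*1000).round(1),'r',np.hypot(*r),'theta',np.degrees(np.arctan2(r[1],r[0])-t-np.pi)%360)
th0=np.degrees(np.arctan2(r[1],r[0])-t-np.pi)%360; R0=.076
cur=p; n=10
for i in range(1,n+1):
    th=np.radians(th0+(87-th0)*i/n)+t+np.pi; q=piv+R0*np.array([np.cos(th),np.sin(th)])
    y=np.radians(yaw+3*(i-1)); d=q-cur; cur=q
    print(i,(np.array([d@[np.cos(y),np.sin(y)],d@[np.sin(y),-np.cos(y)]])/.025).round(3))
E
```

```text
time_s: 6.15
tcp_pos: [0.4615, 0.0266, 0.0373]
eef_rot: [-180.0, 0.0, -141.5]
contact_force: [1.3, -0.2, 0.0]
gripper_width: 0.0874
gripper_force: 0.0
time_s: 6.9
tcp_pos: [0.4614, 0.0269, 0.038]
eef_rot: [-180.0, 0.0, -141.3]
contact_force: [0.6, -0.0, -0.2]
gripper_width: 0.0331
gripper_force: 0.0
hf [-19.4 -59.2] r 0.07380365048457192 theta 27.62908182660823
1 [ 0.074 -0.314]
2 [-0.03  -0.313]
3 [-0.046 -0.312]
4 [-0.062 -0.309]
5 [-0.077 -0.305]
6 [-0.093 -0.301]
7 [-0.108 -0.296]
8 [-0.123 -0.29 ]
9 [-0.138 -0.283]
10 [-0.152 -0.276]
```

```bash
python3 -m handwheel '[{"grip":1,"travel":[0,0,0],"spin":0},{"grip":1,"travel":[0,0,0],"spin":0},{"grip":1,"travel":[0,0,0],"spin":0},{"grip":1,"travel":[0,0,0],"spin":0}]' 8
python3 -m handwheel '[{"grip":1,"travel":[0.02,-0.314,0],"spin":-0.6},{"grip":1,"travel":[-0.03,-0.313,0],"spin":-0.6},{"grip":1,"travel":[-0.046,-0.312,0],"spin":-0.6},{"grip":1,"travel":[-0.062,-0.309,0],"spin":-0.6},{"grip":1,"travel":[-0.077,-0.305,0],"spin":-0.6}]'
python3 - <<'E'
from h import *
s=telemetry.get_state(); p=s['tcp_pos'][:2]
o=np.array([.4696,.0887]); t=np.radians(10.55); Rm=np.array([[np.cos(t),-np.sin(t)],[np.sin(t),np.cos(t)]])
r=p-(o+Rm@[.046,-.025]); print('r',np.hypot(*r),'theta',np.degrees(np.arctan2(r[1],r[0])-t-np.pi)%360)
E
```

```text
time_s: 7.4
tcp_pos: [0.4613, 0.0269, 0.0378]
eef_rot: [180.0, -0.0, -141.3]
contact_force: [0.7, -0.8, -0.9]
gripper_width: 0.0098
gripper_force: 8.0
time_s: 8.02
tcp_pos: [0.4933, 0.0032, 0.0389]
eef_rot: [-179.9, 0.1, -126.2]
contact_force: [-0.6, 1.5, 7.5]
gripper_width: 0.0006
gripper_force: 3.7
r 0.07407714790521587 theta 58.80731793703478
```

```bash
python3 -m handwheel '[{"grip":1,"travel":[0,0,-1],"spin":0},{"grip":1,"travel":[0,0,-1],"spin":0},{"grip":1,"travel":[0,0,-1],"spin":0},{"grip":1,"travel":[0,0,-1],"spin":0},{"grip":1,"travel":[0,0,-1],"spin":0},{"grip":1,"travel":[0,0,-1],"spin":0},{"grip":1,"travel":[0,0,-1],"spin":0},{"grip":1,"travel":[0,0,0],"spin":0}]'
python3 - <<'E'
from h import *
snap('wrist','w3.png'); snap('side','s3.png')
im=cv2.imread('pics/s3.png')[200:300,270:390]; im=cv2.resize(im,(576,480),interpolation=cv2.INTER_CUBIC)
w=cv2.imread('pics/w3.png')[0:300,:]
w=cv2.resize(w,(576,270)); cv2.imwrite('pics/c3.png',cv2.resize(np.vstack([im,w]),(460,600)))
E
```

```text
time_s: 9.02
tcp_pos: [0.4929, 0.0032, 0.2148]
eef_rot: [-179.9, 0.2, -126.3]
contact_force: [0.5, 0.4, -0.0]
gripper_width: 0.0003
gripper_force: 0.0
```

View pics/c3.png

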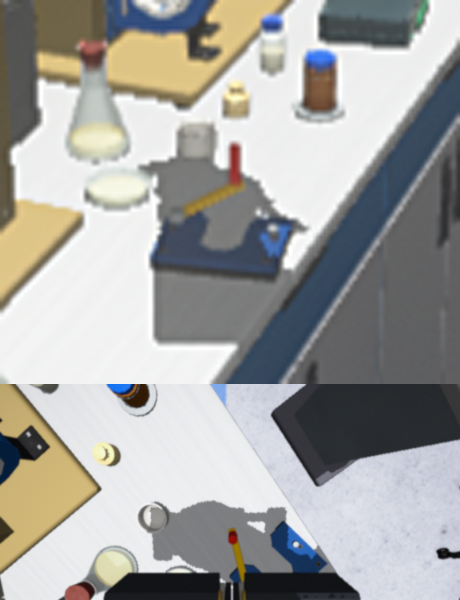

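Side and wrist views both show the gate still only partly open, with the post at wrist pixel (323,212). The grip slipped off it, so I'll measure again using several views.

```bash
cat > post.py <<'E'
from fit import *
def redblob(im,roi=None):
    h=cv2.cvtColor(im,cv2.COLOR_RGB2HSV); m=(((h[...,0]<8)|(h[...,0]>172))&(h[...,1]>150)&(h[...,2]>50)).astype(np.uint8)
    if roi: k=np.zeros_like(m); k[roi[1]:roi[3],roi[0]:roi[2]]=1; m*=k
    n,l,s,c=cv2.connectedComponentsWithStats(m); return [(s[i].tolist(),c[i].round(1)) for i in range(1,n) if s[i,4]>15]
def lines(a,b):  # rays midpoint
    (o1,d1),(o2,d2)=a,b; A=np.c_[d1,-d2]; x=np.linalg.lstsq(A,o2-o1,rcond=None)[0]; p,q=o1+d1*x[0],o2+d2*x[1]; return (p+q)/2,np.linalg.norm(p-q)
def rr(n,px):
    c,T=cam(n); return T[:3,3],T[:3,:3]@np.array([(px[0]-c['cx'])/c['fx'],(px[1]-c['cy'])/c['fy'],1])
E
python3 - <<'E'
from post import *
w=cv2.imread('pics/w3.png')[:,:,::-1].copy(); s=cv2.imread('pics/s3.png')[:,:,::-1].copy()
bw=redblob(w,(250,100,400,260)); bs=redblob(s,(310,220,350,260)); print(bw,bs)
print(fit_holder(w,'wrist',np.array([.4692,.0882]),.18))
c1=bw[0][1]
for b in bs: print(lines(rr('wrist',c1),rr('side',b[1])))
for z in(.043,.063): print(z,ray('wrist',c1,z))
o=np.array([.4696,.0887]); t=np.radians(10.55); Rm=np.array([[np.cos(t),-np.sin(t)],[np.sin(t),np.cos(t)]])
for th in (27,35,40,45,50):
    a=np.radians(th); P=o+Rm@(np.array([.046,-.025])-.076*np.array([np.cos(a),np.sin(a)]))
    print(th,P.round(4),[proj(n,[*P,z]).round(0).tolist() for n in('wrist','side') for z in(.025,.063)])
# colour-based yellow angle on plane z=.024
h=cv2.cvtColor(w,cv2.COLOR_RGB2HSV); m=(h[...,0]>18)&(h[...,0]<32)&(h[...,1]>180)&(h[...,2]>80); ys,xs=np.nonzero(m); k=(abs(xs-325)<40)&(ys>190)&(ys<290)
pts=np.array([ray('wrist',(x,y),.024)[:2] for x,y in zip(xs[k],ys[k])]); v=cv2.fitLine(pts.astype(np.float32),cv2.DIST_L2,0,1e-4,1e-4).ravel(); print('arm',v,np.degrees(np.arctan2(v[1],v[0]))-10.55)
E
```

```text
[([318, 205, 12, 17, 166], array([323.5, 213.1]))] []
(array([0.46857266, 0.08676517, 0.17403894]), np.float64(1.293824290175773))
0.043 [0.48990057 0.00321276 0.043     ]
0.063 [4.87741588e-01 1.03399425e-04 6.30000000e-02]
27 [0.4591 0.0262] [[363.0, 210.0], [368.0, 218.0], [337.0, 252.0], [337.0, 242.0]]
35 [0.4662 0.0183] [[352.0, 208.0], [356.0, 215.0], [336.0, 250.0], [336.0, 241.0]]
40 [0.4711 0.0139] [[346.0, 207.0], [348.0, 214.0], [335.0, 249.0], [335.0, 240.0]]
45 [0.4764 0.0099] [[339.0, 207.0], [341.0, 214.0], [334.0, 249.0], [334.0, 239.0]]
50 [0.482  0.0064] [[332.0, 207.0], [333.0, 215.0], [333.0, 248.0], [333.0, 238.0]]
arm [0.3954521  0.9184866  0.5028973  0.03581396] 56.155827
```

```bash
python3 -m handwheel '[{"grip":1,"travel":[0.27,0.45,0],"spin":0},{"grip":1,"travel":[0.27,0.45,0],"spin":0},{"grip":1,"travel":[0,0,0],"spin":1},{"grip":1,"travel":[0,0,0],"spin":1},{"grip":1,"travel":[0,0,0],"spin":1},{"grip":1,"travel":[0,0,0],"spin":1},{"grip":1,"travel":[0,0,0],"spin":1},{"grip":1,"travel":[0,0,0],"spin":1}]'
python3 -m handwheel '[{"grip":1,"travel":[0,0,0],"spin":1},{"grip":1,"travel":[0,0,0],"spin":1},{"grip":1,"travel":[0,0,0],"spin":1},{"grip":1,"travel":[0,0,0],"spin":1},{"grip":1,"travel":[0,0,0],"spin":1},{"grip":1,"travel":[0,0,0],"spin":1},{"grip":1,"travel":[0,0,0],"spin":0}]'
python3 - <<'E'
from post import *
w=snap('wrist','w4.png'); print(redblob(w,(200,100,420,300)),telemetry.get_state()['joints'].round(0))
b=redblob(w,(200,100,420,300))[0][1]
for z in(.043,.063): print(z,ray('wrist',b,z))
print(fit_holder(w,'wrist',np.array([.4692,.0882]),.18))
E
```

```text
time_s: 10.12
tcp_pos: [0.4646, 0.0054, 0.2126]
eef_rot: [180.0, -0.0, -156.5]
contact_force: [0.3, -0.3, -0.1]
gripper_width: 0.0003
gripper_force: 0.0
time_s: 11.0
tcp_pos: [0.4648, 0.0054, 0.2127]
eef_rot: [-180.0, -0.0, 173.7]
contact_force: [-1.0, -0.4, -0.8]
gripper_width: 0.0001
gripper_force: 0.0
[([319, 233, 11, 20, 186], array([323.9, 242.9]))] [  25.   -0.  -24.   -0.  -66. -121.]
0.043 [0.49272972 0.00337196 0.043     ]
0.063 [0.48737583 0.00386829 0.063     ]
(array([0.46980001, 0.08933371, 0.1861401 ]), np.float64(0.15194608225928966))
```

View pics/w4.png

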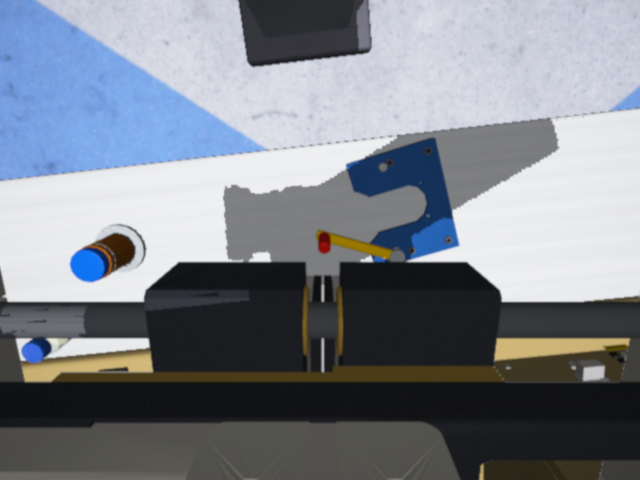

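```bash
python3 -m handwheel '[{"grip":1,"travel":[0,0,1],"spin":0},{"grip":1,"travel":[0,0,1],"spin":0},{"grip":1,"travel":[0,0,1],"spin":0},{"grip":1,"travel":[0,0,1],"spin":0},{"grip":1,"travel":[0,0,1],"spin":0},{"grip":1,"travel":[0,0,1],"spin":0},{"grip":1,"travel":[0,0,1],"spin":0},{"grip":1,"travel":[0,0,0],"spin":0}]'
python3 -m handwheel '[{"grip":1,"travel":[-0.4,0,0],"spin":0},{"grip":1,"travel":[-0.4,0,0],"spin":0},{"grip":1,"travel":[-0.4,0,0],"spin":0},{"grip":1,"travel":[-0.4,-0.04,0],"spin":0},{"grip":1,"travel":[-0.3,-0.04,0],"spin":0},{"grip":1,"travel":[0,0,0],"spin":0}]'
```

```text
time_s: 12.05
tcp_pos: [0.464, 0.0049, 0.0365]
eef_rot: [-179.9, -0.2, 173.7]
contact_force: [0.2, -0.6, 1.2]
gripper_width: 0.0005
gripper_force: 0.0
time_s: 12.8
tcp_pos: [0.5151, -0.0015, 0.0389]
eef_rot: [179.9, 0.2, 173.7]
contact_force: [0.4, 2.0, 6.3]
gripper_width: 0.0003
gripper_force: 3.1
```

```bash
python3 -m handwheel '[{"grip":1,"travel":[0.4,0,0],"spin":0},{"grip":1,"travel":[0.2,0,0],"spin":0},{"grip":1,"travel":[0,0,-1],"spin":0},{"grip":1,"travel":[0,0,-1],"spin":0},{"grip":1,"travel":[0,0,-1],"spin":0},{"grip":1,"travel":[0,0,-1],"spin":0},{"grip":1,"travel":[0,0,-1],"spin":0},{"grip":1,"travel":[0,0,0],"spin":0}]'
python3 - <<'E'
from post import *
w=snap('wrist','w5.png'); B=redblob(w,(200,100,420,300)); print(B)
o=np.array([.4697,.089]); t=np.radians(10.6); Rm=np.array([[np.cos(t),-np.sin(t)],[np.sin(t),np.cos(t)]])
for z in(.043,.063): print(z,(Rm.T@(ray('wrist',B[0][1],z)[:2]-o)).round(4))
for th in (57,70,80,86):
    a=np.radians(th); P=o+Rm@(np.array([.046,-.025])-.076*np.array([np.cos(a),np.sin(a)]))
    print(th,P.round(4),[proj(n,[*P,z]).round(0).tolist() for n in('wrist',) for z in(.025,.063)])
E
```

```text
time_s: 13.8
tcp_pos: [0.4991, 0.0001, 0.1649]
eef_rot: [179.9, 0.2, 173.7]
contact_force: [-1.1, -0.4, -0.4]
gripper_width: 0.0006
gripper_force: 0.0
[([317, 218, 13, 23, 249], array([322.9, 229.5]))]
0.043 [ 0.0152 -0.0938]
0.063 [ 0.0107 -0.0925]
57 [0.4906 0.0026] [[325.0, 211.0], [325.0, 220.0]]
70 [ 0.5071 -0.0021] [[322.0, 231.0], [321.0, 242.0]]
80 [ 0.5203 -0.0031] [[322.0, 246.0], [322.0, 259.0]]
86 [ 0.5282 -0.0026] [[324.0, 255.0], [324.0, 269.0]]
```

View pics/w5.png

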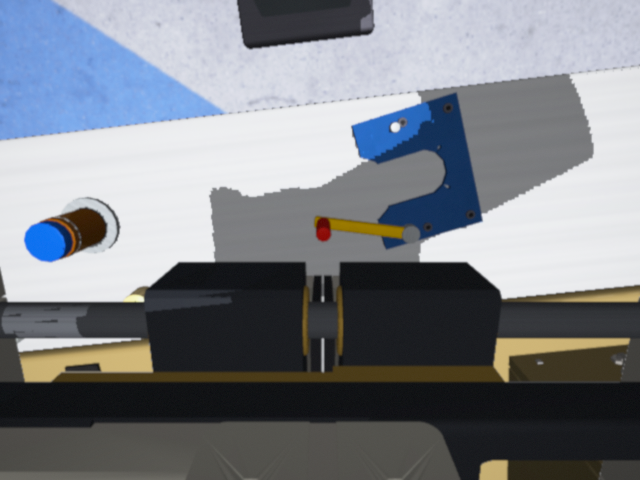

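Both times the closed fingers ended right over the post with a 6–7 N upward force. That means the fingertips rode over the top of the post, so they sit higher than I assumed. I'll probe the bench beside the gate to find the true tip height.

```bash
python3 -m handwheel '[{"grip":1,"travel":[0.66,0,0],"spin":0},{"grip":1,"travel":[0.66,0,0.5],"spin":0},{"grip":1,"travel":[0,0,1],"spin":0},{"grip":1,"travel":[0,0,1],"spin":0},{"grip":1,"travel":[0,0,1],"spin":0},{"grip":1,"travel":[0,0,1],"spin":0},{"grip":1,"travel":[0,0,0.9],"spin":0},{"grip":1,"travel":[0,0,0],"spin":0}]'
python3 -m handwheel '[{"grip":1,"travel":[0,0,0.3],"spin":0},{"grip":1,"travel":[0,0,0.3],"spin":0},{"grip":1,"travel":[0,0,0],"spin":0}]'
python3 -c "
from post import *
w=snap('wrist','w6.png'); print(redblob(w,(150,80,520,400)))"
```

```text
time_s: 14.85
tcp_pos: [0.4624, 0.0027, 0.0261]
eef_rot: [-179.9, -0.3, 173.7]
contact_force: [0.3, -0.3, 0.8]
gripper_width: 0.0007
gripper_force: 0.0
time_s: 15.22
tcp_pos: [0.4647, 0.0034, 0.0127]
eef_rot: [-180.0, -0.0, 173.7]
contact_force: [-0.5, 0.2, 0.2]
gripper_width: 0.0004
gripper_force: 0.0
[([322, 349, 2, 23, 45], array([322.5, 359.8]))]
```

```bash
python3 -m handwheel '[{"grip":1,"travel":[0,0,0.12],"spin":0},{"grip":1,"travel":[0,0,0.12],"spin":0},{"grip":1,"travel":[0,0,0.08],"spin":0},{"grip":1,"travel":[0,0,0],"spin":0}]'
```

```text
time_s: 15.78
tcp_pos: [0.4648, 0.0034, 0.0047]
eef_rot: [-180.0, -0.0, 173.7]
contact_force: [-0.4, -0.1, 0.8]
gripper_width: 0.0005
gripper_force: 0.0
```

```bash
python3 -m handwheel '[{"grip":1,"travel":[0,0,0.12],"spin":0},{"grip":1,"travel":[0,0,0.12],"spin":0},{"grip":1,"travel":[0,0,0],"spin":0}]'
```

```text
time_s: 16.15
tcp_pos: [0.4647, 0.0034, -0.0014]
eef_rot: [-180.0, -0.0, 173.7]
contact_force: [-0.0, -0.2, 0.1]
gripper_width: 0.0002
gripper_force: 0.0
```

```bash
python3 -m handwheel '[{"grip":1,"travel":[0,0,-0.5],"spin":0},{"grip":1,"travel":[0,0,0],"spin":0},{"grip":1,"travel":[-0.4,0,0],"spin":0},{"grip":1,"travel":[-0.4,0,0],"spin":0},{"grip":1,"travel":[-0.4,0,0],"spin":0},{"grip":1,"travel":[-0.4,0,0],"spin":0},{"grip":1,"travel":[-0.4,0,0],"spin":0},{"grip":1,"travel":[0,0,0],"spin":0}]'
```

```text
time_s: 17.15
tcp_pos: [0.5134, -0.0021, 0.0106]
eef_rot: [-180.0, -0.2, 173.6]
contact_force: [-5.8, 4.5, 2.5]
gripper_width: 0.0006
gripper_force: 3.6
```

```bash
python3 -m handwheel '[{"grip":1,"travel":[0.6,0,0],"spin":0},{"grip":1,"travel":[0.4,0,0],"spin":0},{"grip":1,"travel":[0,0,-1],"spin":0},{"grip":1,"travel":[0,0,-1],"spin":0},{"grip":0,"travel":[0,0,-1],"spin":0},{"grip":-1,"travel":[0,0,-1],"spin":0},{"grip":-1,"travel":[0,0,-1],"spin":0},{"grip":-1,"travel":[0,0,-1],"spin":0}]'
python3 -m handwheel '[{"grip":-1,"travel":[0.5,-1,-1],"spin":1},{"grip":-1,"travel":[0.5,-1,0],"spin":1},{"grip":-1,"travel":[0,0,0],"spin":0}]'
python3 - <<'E'
from post import *
w=snap('wrist','w7.png'); B=redblob(w,(200,80,520,300)); print(B)
p,e=fit_holder(w,'wrist',np.array([.4692,.0882]),.18); print(p,e)
o=p[:2]; t=p[2]; Rm=np.array([[np.cos(t),-np.sin(t)],[np.sin(t),np.cos(t)]])
for z in(.043,.063): print(z,(Rm.T@(ray('wrist',B[0][1],z)[:2]-o)).round(4))
# barrel: cap centroid + flange
h=cv2.cvtColor(w,cv2.COLOR_RGB2HSV); m=((h[...,0]>95)&(h[...,0]<125)&(h[...,1]>180)&(h[...,2]>120)).astype(np.uint8)
n,l,s,c=cv2.connectedComponentsWithStats(m)
for i in range(1,n):
    if s[i,4]>150: print('cap?',s[i].tolist(),c[i].round(1),ray('wrist',c[i],.06)[:2].round(4))
E
```

```text
time_s: 18.15
tcp_pos: [0.4893, 0.0007, 0.1624]
eef_rot: [180.0, 0.0, 173.7]
contact_force: [0.4, 0.1, -0.3]
gripper_width: 0.0353
gripper_force: 0.0
time_s: 18.52
tcp_pos: [0.4561, -0.0457, 0.1869]
eef_rot: [179.9, 0.1, 163.6]
contact_force: [-0.3, 0.7, -0.3]
gripper_width: 0.0648
gripper_force: 0.0
[([385, 271, 14, 25, 218], array([392.3, 282.2]))]
[0.46996029 0.08923177 0.18539955] 0.12121604804389824
0.043 [ 0.0418 -0.1004]
0.063 [ 0.0332 -0.1004]
cap? [434, 178, 95, 69, 2852] [485.4 216. ] [0.488 0.083]
```

View pics/w7.png

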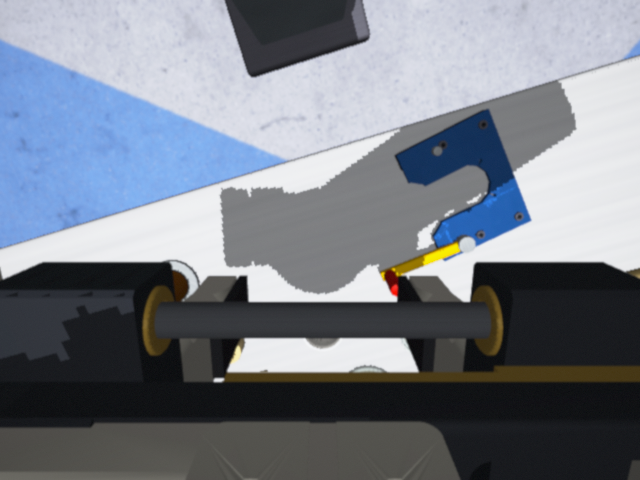

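Wrist view: the gate arm now stands fully open, with its post at (392,282) and pivot at (467,243), and the slot is clear. Now I go over the barrel.

```bash
python3 -m handwheel '[{"grip":-1,"travel":[-0.487,-1,-0.22],"spin":0},{"grip":-1,"travel":[-0.487,-1,-0.22],"spin":0},{"grip":-1,"travel":[-0.487,-1,-0.22],"spin":0},{"grip":-1,"travel":[-0.487,-1,-0.22],"spin":0},{"grip":-1,"travel":[-0.487,-1,-0.22],"spin":0},{"grip":-1,"travel":[-0.487,-1,-0.22],"spin":0}]'
python3 -m handwheel '[{"grip":-1,"travel":[0,0,0],"spin":-0.9},{"grip":-1,"travel":[0,0,0],"spin":-0.9},{"grip":-1,"travel":[0,0,0],"spin":-0.9},{"grip":-1,"travel":[0,0,0],"spin":-0.9},{"grip":-1,"travel":[0,0,0],"spin":-0.9},{"grip":-1,"travel":[0,0,0],"spin":-0.9},{"grip":-1,"travel":[0,0,0],"spin":0}]'
python3 - <<'E'
from post import *
w=snap('wrist','w8.png')
h=cv2.cvtColor(w,cv2.COLOR_RGB2HSV); m=((h[...,0]>95)&(h[...,0]<125)&(h[...,1]>180)&(h[...,2]>120)).astype(np.uint8)
n,l,s,c=cv2.connectedComponentsWithStats(m)
for i in range(1,n):
    if s[i,4]>80: print('cap?',s[i].tolist(),c[i].round(1),[ray('wrist',c[i],z)[:2].round(4).tolist() for z in(.057,.063)])
# amber
m=((h[...,0]>5)&(h[...,0]<18)&(h[...,1]>170)&(h[...,2]>40)&(h[...,2]<190)).astype(np.uint8)
n,l,s,c=cv2.connectedComponentsWithStats(m)
for i in range(1,n):
    if s[i,4]>80: print('amber?',s[i].tolist(),c[i].round(1),ray('wrist',c[i],.035)[:2].round(4))
for z in (.003,.035,.063): print(z,proj('wrist',[.4837,-.211,z]).round(0))
E
```

```text
time_s: 19.32
tcp_pos: [0.4858, -0.2098, 0.2192]
eef_rot: [-180.0, -0.0, 163.8]
contact_force: [0.8, -0.3, 0.1]
gripper_width: 0.0875
gripper_force: 0.0
time_s: 20.2
tcp_pos: [0.4856, -0.2089, 0.219]
eef_rot: [180.0, -0.0, -169.3]
contact_force: [0.6, 0.0, 1.2]
gripper_width: 0.0878
gripper_force: 0.0
cap? [567, 193, 73, 69, 2780] [609.5 216.7] [[0.4386, 0.0464], [0.4383, 0.0417]]
cap? [303, 199, 34, 33, 839] [319.4 215.3] [[0.4859, -0.2119], [0.4847, -0.2121]]
cap? [217, 273, 17, 20, 200] [225.6 281.7] [[0.5649, -0.2873], [0.5624, -0.2862]]
cap? [238, 374, 24, 7, 115] [247.4 377.8] [[0.6634, -0.2529], [0.6592, -0.2524]]
0.003 [321. 204.]
0.035 [321. 209.]
0.063 [321. 214.]
```

```bash
python3 -m handwheel '[{"grip":-1,"travel":[0.04,-0.12,1],"spin":0},{"grip":-1,"travel":[0,0,1],"spin":0},{"grip":-1,"travel":[0,0,1],"spin":0},{"grip":-1,"travel":[0,0,1],"spin":0},{"grip":-1,"travel":[0,0,1],"spin":0},{"grip":-1,"travel":[0,0,1],"spin":0},{"grip":-1,"travel":[0,0,1],"spin":0},{"grip":-1,"travel":[0,0,1],"spin":0}]'
python3 -m handwheel '[{"grip":-1,"travel":[0,0,0.36],"spin":0},{"grip":-1,"travel":[0,0,0],"spin":0},{"grip":1,"travel":[0,0,0],"spin":0},{"grip":1,"travel":[0,0,0],"spin":0},{"grip":1,"travel":[0,0,0],"spin":0},{"grip":1,"travel":[0,0,0],"spin":0},{"grip":1,"travel":[0,0,0],"spin":0},{"grip":1,"travel":[0,0,0],"spin":0}]' 8
python3 -m handwheel '[{"grip":1,"travel":[0,0,0],"spin":0},{"grip":1,"travel":[0,0,0],"spin":0}]'
```

```text
time_s: 21.25
tcp_pos: [0.4852, -0.2123, 0.0185]
eef_rot: [-180.0, 0.0, -169.4]
contact_force: [0.4, -0.4, 0.1]
gripper_width: 0.0879
gripper_force: 0.0
time_s: 22.25
tcp_pos: [0.4849, -0.2124, 0.0103]
eef_rot: [180.0, -0.0, -169.3]
contact_force: [0.1, -0.9, -0.5]
gripper_width: 0.034
gripper_force: 8.0
time_s: 22.5
tcp_pos: [0.4849, -0.2124, 0.0103]
eef_rot: [180.0, -0.0, -169.3]
contact_force: [-0.5, 0.3, 1.0]
gripper_width: 0.0333
gripper_force: 8.0
```

```bash
python3 -m handwheel '[{"grip":1,"travel":[-0.136,0.4,0],"spin":0},{"grip":1,"travel":[-0.136,0.7,0],"spin":0},{"grip":1,"travel":[-0.136,0.7,0],"spin":0},{"grip":1,"travel":[-0.136,0.7,0],"spin":0},{"grip":1,"travel":[-0.136,0.7,0],"spin":0},{"grip":1,"travel":[-0.136,0.7,0],"spin":0}]'
python3 -m handwheel '[{"grip":1,"travel":[-0.136,0.7,0],"spin":0},{"grip":1,"travel":[-0.136,0.7,0],"spin":0},{"grip":1,"travel":[-0.136,0.7,0],"spin":0},{"grip":1,"travel":[-0.136,0.7,0],"spin":0},{"grip":1,"travel":[-0.136,0.7,0],"spin":0},{"grip":1,"travel":[-0.136,0.7,0],"spin":0},{"grip":1,"travel":[0,0.4,0],"spin":0},{"grip":1,"travel":[0,0,0],"spin":0}]'
python3 - <<'E'
from h import *
s=telemetry.get_state(); t=np.radians(10.6); Rm=np.array([[np.cos(t),-np.sin(t)],[np.sin(t),np.cos(t)]])
print((Rm.T@(s['tcp_pos'][:2]-[.47,.0892])).round(4))
E
```

```text
time_s: 23.25
tcp_pos: [0.4867, -0.1112, 0.0103]
eef_rot: [180.0, -0.0, -169.3]
contact_force: [0.1, -1.3, 0.1]
gripper_width: 0.0339
gripper_force: 8.0
time_s: 24.25
tcp_pos: [0.4857, 0.0048, 0.0104]
eef_rot: [180.0, 0.0, -169.3]
contact_force: [0.5, 1.5, 0.3]
gripper_width: 0.0339
gripper_force: 8.0
[-0.0001 -0.0858]
```

```bash
python3 -m handwheel '[{"grip":1,"travel":[0,0.36,0],"spin":0},{"grip":1,"travel":[0,0.36,0],"spin":0},{"grip":1,"travel":[0,0.36,0],"spin":0},{"grip":1,"travel":[0,0.36,0],"spin":0},{"grip":1,"travel":[0,0.36,0],"spin":0},{"grip":1,"travel":[0,0.36,0],"spin":0},{"grip":1,"travel":[0,0.36,0],"spin":0},{"grip":1,"travel":[0,0.36,0],"spin":0}]' 8
```

```text
time_s: 25.25
tcp_pos: [0.4722, 0.0753, 0.0103]
eef_rot: [-180.0, -0.0, -169.3]
contact_force: [0.1, -0.9, -0.8]
gripper_width: 0.034
gripper_force: 8.0
```

```bash
python3 -m handwheel '[{"grip":1,"travel":[0,0.15,0],"spin":0},{"grip":1,"travel":[0,0.15,0],"spin":0},{"grip":1,"travel":[0,0.15,0],"spin":0},{"grip":1,"travel":[0,0.1,0],"spin":0},{"grip":1,"travel":[0,0,0],"spin":0}]'
python3 - <<'E'
from h import *
s=telemetry.get_state(); t=np.radians(10.6); Rm=np.array([[np.cos(t),-np.sin(t)],[np.sin(t),np.cos(t)]])
print((Rm.T@(s['tcp_pos'][:2]-[.47,.0892])).round(4),Rm.T@s['contact_force'][:2])
E
```

```text
time_s: 25.88
tcp_pos: [0.4698, 0.0885, 0.0104]
eef_rot: [180.0, 0.0, -169.3]
contact_force: [-0.2, 0.5, -0.0]
gripper_width: 0.0337
gripper_force: 8.0
[-0.0003 -0.0007] [-0.10236899  0.54961196]
```

```bash
python3 -m handwheel '[{"grip":1,"travel":[0,0.08,0],"spin":0},{"grip":1,"travel":[0,0,0],"spin":0},{"grip":1,"travel":[0,0,0],"spin":0}]'; python3 -m handwheel '[{"grip":1,"travel":[0,0.06,0],"spin":0},{"grip":1,"travel":[0,0,0],"spin":0},{"grip":1,"travel":[0,0,0],"spin":0}]'
```

```text
time_s: 26.25
tcp_pos: [0.4695, 0.0903, 0.0104]
eef_rot: [180.0, 0.0, -169.3]
contact_force: [-1.0, 1.0, -0.8]
gripper_width: 0.0335
gripper_force: 8.0
time_s: 26.62
tcp_pos: [0.4692, 0.0917, 0.0104]
eef_rot: [180.0, 0.0, -169.3]
contact_force: [-0.2, 0.5, -0.4]
gripper_width: 0.0339
gripper_force: 8.0
```

```bash
python3 -m handwheel '[{"grip":1,"travel":[0,0.06,0],"spin":0},{"grip":1,"travel":[0,0,0],"spin":0},{"grip":1,"travel":[0,0,0],"spin":0}]'
```

```text
time_s: 27.0
tcp_pos: [0.4689, 0.0923, 0.0105]
eef_rot: [-179.9, -0.0, -169.3]
contact_force: [2.1, -6.0, 1.7]
gripper_width: 0.0339
gripper_force: 8.0
```

Contact with the slot end: a 6 N reaction, so the barrel is home. Now I release, lift and check.

```bash
python3 -m handwheel '[{"grip":1,"travel":[0,-0.03,0],"spin":0},{"grip":-1,"travel":[0,0,0],"spin":0},{"grip":-1,"travel":[0,0,0],"spin":0},{"grip":-1,"travel":[0,0,0],"spin":0},{"grip":-1,"travel":[0,0,0],"spin":0},{"grip":-1,"travel":[0,0,0],"spin":0},{"grip":-1,"travel":[0,0,0],"spin":0},{"grip":-1,"travel":[0,0,-0.3],"spin":0}]'
python3 -m handwheel '[{"grip":-1,"travel":[0,0,-1],"spin":0},{"grip":-1,"travel":[0,0,-1],"spin":0},{"grip":-1,"travel":[0,0,-1],"spin":0},{"grip":-1,"travel":[0,0,-1],"spin":0},{"grip":1,"travel":[0,-1,-1],"spin":0},{"grip":1,"travel":[0,-1,-1],"spin":0},{"grip":1,"travel":[0,-1,-1],"spin":0},{"grip":1,"travel":[0,0,0],"spin":0}]'
python3 - <<'E'
from post import *
w=snap('wrist','w9.png'); B=redblob(w,(200,80,520,330)); print(B)
p,e=fit_holder(w,'wrist',np.array([.4692,.0892]),.185); print(p,e)
o=np.array([.470,.0892]); t=.185; Rm=np.array([[np.cos(t),-np.sin(t)],[np.sin(t),np.cos(t)]])
for b in B:
  for z in(.043,.055,.063): print(z,(Rm.T@(ray('wrist',b[1],z)[:2]-o)).round(4))
E
```

```text
time_s: 28.0
tcp_pos: [0.4686, 0.0921, 0.0177]
eef_rot: [-180.0, -0.1, -169.3]
contact_force: [-0.2, 0.6, 0.2]
gripper_width: 0.0874
gripper_force: 0.0
time_s: 29.0
tcp_pos: [0.4841, 0.0178, 0.1954]
eef_rot: [180.0, 0.2, -169.4]
contact_force: [-0.3, -0.0, 0.1]
gripper_width: 0.0528
gripper_force: 0.0
[([285, 251, 14, 23, 229], array([292.1, 262.1]))]
[0.46852659 0.08893077 0.18531393] 0.2036667045574152
0.043 [ 0.0409 -0.0997]
0.055 [ 0.037  -0.0987]
0.063 [ 0.0344 -0.0981]
```

View pics/w9.png

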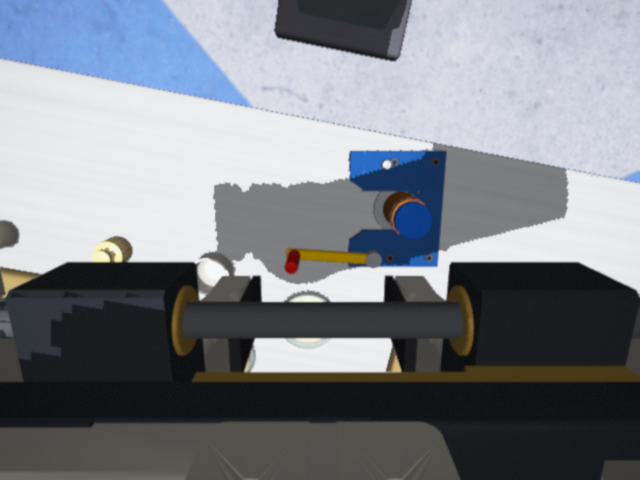

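Wrist view: the barrel stands upright at the slot's inner end, cap at (411,218). The gate is open, with its post at (292,262). Now I plan the closing swing.

```bash
cat > plan.py <<'E'
from h import *
s=telemetry.get_state(); cur=np.array(s['tcp_pos'][:2]); yaw=s['eef_rot'][2]; print(cur,s['tcp_pos'][2],yaw,s['joints'].round(0))
o=np.array([.4695,.0905]); td=10.6; t=np.radians(td); Rm=np.array([[np.cos(t),-np.sin(t)],[np.sin(t),np.cos(t)]])
u=lambda a:np.array([np.cos(np.radians(a)),np.sin(np.radians(a))])
post=lambda th:np.array([.046,-.025])-.076*u(th)
blk=lambda th,na,g:o+Rm@(post(th)-(.0155+g)*u(na))
def tool(d,y): y=np.radians(y); return (np.array([d@[np.cos(y),np.sin(y)],d@[np.sin(y),-np.cos(y)]])/.025).round(3)
st=blk(85,145,.009); print('start',st,'move now',tool(st-cur,yaw))
c=st;na=145
ths=[82,72,62,52,42,32,22,14,7,1,-2]
for th in ths:
    nb=na-3.5 if na>110 else na; q=blk(th,nb,0); print(th,nb,tool(q-c,na+td)); c=q;na=nb
print('end',c)
E
python3 plan.py
```

```text
[0.48324618 0.01825045] 0.1939891924051127 -169.42425934306036 [  26.    3.  -24.   -0.  -64. -105.]
start [ 0.54904186 -0.01136996] move now [-2.37  -1.648]
82 141.5 [ 0.501 -0.114]
72 138.0 [ 0.479 -0.266]
62 134.5 [ 0.502 -0.21 ]
52 131.0 [ 0.519 -0.153]
42 127.5 [ 0.528 -0.093]
32 124.0 [ 0.531 -0.033]
22 120.5 [0.527 0.027]
14 117.0 [0.415 0.054]
7 113.5 [0.357 0.068]
1 110.0 [0.301 0.068]
-2 110.0 [0.149 0.056]
end [0.45205847 0.04968219]
```

```bash
python3 -m handwheel '[{"grip":1,"travel":[-0.79,-0.55,0],"spin":0},{"grip":1,"travel":[-0.79,-0.55,0],"spin":-1},{"grip":1,"travel":[-0.7,-0.62,0],"spin":-1},{"grip":1,"travel":[0,0,0],"spin":-1},{"grip":1,"travel":[0,0,0],"spin":-1},{"grip":1,"travel":[0,0,0],"spin":-1},{"grip":1,"travel":[0,0,0],"spin":-1},{"grip":1,"travel":[0,0,0],"spin":-1}]' >/dev/null
python3 -m handwheel '[{"grip":1,"travel":[0,0,0],"spin":-1},{"grip":1,"travel":[0,0,0],"spin":-1},{"grip":1,"travel":[0,0,0],"spin":-1},{"grip":1,"travel":[0,0,0],"spin":-1},{"grip":1,"travel":[0,0,0],"spin":-1},{"grip":1,"travel":[0,0,0],"spin":-1},{"grip":1,"travel":[0,0,0],"spin":-1},{"grip":1,"travel":[0,0,0],"spin":-1}]'
python3 -m handwheel '[{"grip":1,"travel":[0,0,0],"spin":-1},{"grip":1,"travel":[0,0,0],"spin":-1},{"grip":1,"travel":[0,0,0],"spin":-1},{"grip":1,"travel":[0,0,0],"spin":-1},{"grip":1,"travel":[0,0,0],"spin":-1},{"grip":1,"travel":[0,0,0],"spin":-1},{"grip":1,"travel":[0,0,0],"spin":-1},{"grip":1,"travel":[0,0,0],"spin":-1}]' >/dev/null
python3 -m handwheel '[{"grip":1,"travel":[0,0,0],"spin":-1},{"grip":1,"travel":[0,0,0],"spin":-1},{"grip":1,"travel":[0,0,0],"spin":-1},{"grip":1,"travel":[0,0,0],"spin":-1},{"grip":1,"travel":[0,0,0],"spin":-1},{"grip":1,"travel":[0,0,0],"spin":-1},{"grip":1,"travel":[0,0,0],"spin":0}]'
python3 plan.py | head -2
```

```text
time_s: 31.05
tcp_pos: [0.5472, -0.0106, 0.1921]
eef_rot: [179.9, -0.0, -94.1]
contact_force: [-0.5, 0.8, 0.5]
gripper_width: 0.0001
gripper_force: 0.0
time_s: 32.92
tcp_pos: [0.5473, -0.0107, 0.1922]
eef_rot: [180.0, 0.1, -24.3]
contact_force: [0.3, -0.5, 0.4]
gripper_width: 0.0006
gripper_force: 0.0
[ 0.54731101 -0.0107255 ] 0.1921951199816857 -24.336754222133326 [ 19.   9. -16.  -0. -65.  46.]
start [ 0.54904186 -0.01136996] move now [ 0.074 -0.005]
```

```bash
python3 -m handwheel '[{"grip":1,"travel":[0.074,0,1],"spin":0},{"grip":1,"travel":[0,0,1],"spin":0},{"grip":1,"travel":[0,0,1],"spin":0},{"grip":1,"travel":[0,0,1],"spin":0},{"grip":1,"travel":[0,0,1],"spin":0},{"grip":1,"travel":[0,0,1],"spin":0},{"grip":1,"travel":[0,0,1],"spin":0},{"grip":1,"travel":[0,0,0.12],"spin":0}]'
python3 -m handwheel '[{"grip":1,"travel":[0,0,0],"spin":0},{"grip":1,"travel":[-0.501,0.114,0],"spin":0.7},{"grip":1,"travel":[-0.479,0.266,0],"spin":0.7},{"grip":1,"travel":[-0.502,0.21,0],"spin":0.7},{"grip":1,"travel":[-0.519,0.153,0],"spin":0.7},{"grip":1,"travel":[-0.528,0.093,0],"spin":0.7}]'
python3 - <<'E'
from h import *
s=telemetry.get_state(); print(s['tcp_pos'],s['eef_rot'])
E
```

```text
time_s: 33.92
tcp_pos: [0.5479, -0.0122, 0.0131]
eef_rot: [179.9, 0.2, -24.4]
contact_force: [-0.4, 0.4, 0.7]
gripper_width: 0.0005
gripper_force: 0.0
time_s: 34.67
tcp_pos: [0.4859, 0.0034, 0.0163]
eef_rot: [-179.9, -0.1, -42.0]
contact_force: [1.2, -0.6, -0.5]
gripper_width: 0.0006
gripper_force: 0.4
[0.48591757 0.00337699 0.01632023] [-1.79862677e+02 -8.29222568e-02 -4.19818519e+01]
```

```bash
python3 -m handwheel '[{"grip":1,"travel":[-0.531,0.033,0],"spin":0.7},{"grip":1,"travel":[-0.527,-0.027,0],"spin":0.7},{"grip":1,"travel":[-0.415,-0.054,0],"spin":0.7},{"grip":1,"travel":[-0.357,-0.068,0],"spin":0.7},{"grip":1,"travel":[-0.15,-0.034,0],"spin":0.7},{"grip":1,"travel":[0,0,0],"spin":0}]'
python3 -c "
from h import *
snap('side','s10.png')"
python3 -m handwheel '[{"grip":1,"travel":[-0.15,-0.034,0],"spin":0},{"grip":1,"travel":[0,0,0],"spin":0},{"grip":1,"travel":[0,0,0],"spin":0}]'
```

```text
time_s: 35.42
tcp_pos: [0.4554, 0.0421, 0.016]
eef_rot: [-179.9, -0.0, -59.3]
contact_force: [0.4, -0.5, 0.7]
gripper_width: 0.0005
gripper_force: 0.0
time_s: 35.85
tcp_pos: [0.4538, 0.0452, 0.015]
eef_rot: [-180.0, -0.0, -59.3]
contact_force: [1.3, -0.3, 0.1]
gripper_width: 0.0003
gripper_force: 0.5
```

```bash
python3 -m handwheel '[{"grip":1,"travel":[-0.12,-0.04,0],"spin":0},{"grip":1,"travel":[0,0,0],"spin":0},{"grip":1,"travel":[0,0,0],"spin":0}]'
python3 -m handwheel '[{"grip":1,"travel":[-0.08,-0.03,0],"spin":0},{"grip":1,"travel":[0,0,0],"spin":0},{"grip":1,"travel":[0,0,0],"spin":0}]'
```

```text
time_s: 36.22
tcp_pos: [0.4532, 0.0467, 0.015]
eef_rot: [179.9, -0.1, -59.3]
contact_force: [7.9, -12.5, -0.2]
gripper_width: 0.0005
gripper_force: 7.0
time_s: 36.6
tcp_pos: [0.4531, 0.0472, 0.015]
eef_rot: [179.9, -0.2, -59.3]
contact_force: [15.0, -24.8, -1.6]
gripper_width: 0.0004
gripper_force: 13.7
```

The gate is firmly against its stop. I back off, lift and verify.

```bash
python3 -m handwheel '[{"grip":1,"travel":[0.4,0,0],"spin":0},{"grip":1,"travel":[0.6,0,0],"spin":0},{"grip":1,"travel":[0.2,0,0],"spin":0},{"grip":1,"travel":[0,0,-1],"spin":0},{"grip":1,"travel":[0,0,-1],"spin":0},{"grip":1,"travel":[0,0,-1],"spin":0},{"grip":1,"travel":[0,0,-1],"spin":0},{"grip":1,"travel":[0,0,-1],"spin":0}]' >/dev/null
python3 -m handwheel '[{"grip":1,"travel":[0,0,-1],"spin":0},{"grip":1,"travel":[0,0,-1],"spin":0},{"grip":1,"travel":[-1,0,-1],"spin":0},{"grip":1,"travel":[-1,0,-1],"spin":0},{"grip":1,"travel":[-1,0,0],"spin":0},{"grip":1,"travel":[-1,0,0],"spin":0},{"grip":1,"travel":[0,0,0],"spin":0}]'
python3 - <<'E'
from post import *
w=snap('wrist','w11.png'); B=redblob(w,(100,20,560,330)); print(B)
o=np.array([.4695,.0905]); t=.185; Rm=np.array([[np.cos(t),-np.sin(t)],[np.sin(t),np.cos(t)]])
for b in B: print((Rm.T@(ray('wrist',b[1],.055)[:2]-o)).round(4))
q=proj('wrist',[.469,.091,.06]); print(q); x,y=[int(v) for v in q]
c=w[max(0,y-130):y+130,max(0,x-170):x+170,::-1]; cv2.imwrite('pics/c11.png',cv2.resize(c,None,fx=2.2,fy=2.2,interpolation=cv2.INTER_CUBIC))
E
```

```text
time_s: 38.48
tcp_pos: [0.4161, 0.1115, 0.24]
eef_rot: [-180.0, 0.0, -59.2]
contact_force: [-0.1, -0.8, -0.6]
gripper_width: -0.0001
gripper_force: 0.0
[([317, 140, 12, 13, 107], array([322.5, 146.5]))]
[-0.0288 -0.0264]
[283.38674953 163.89085656]
```

View pics/c11.png

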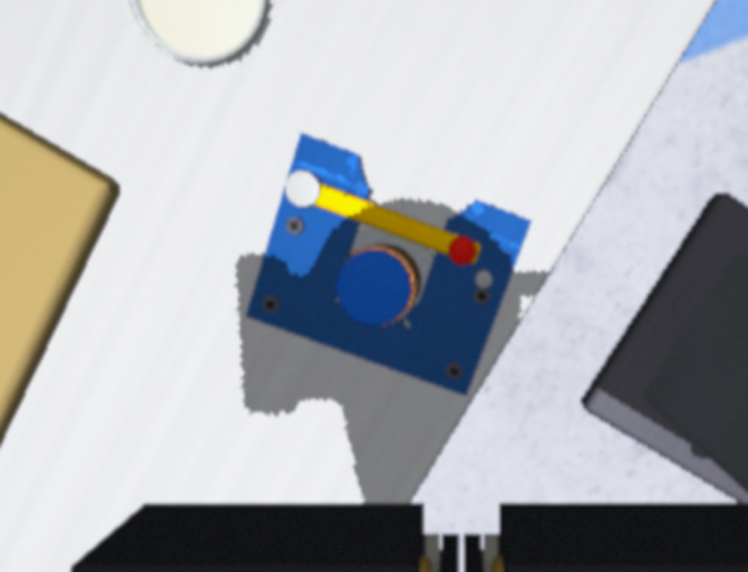

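The crop shows the gate arm barring the mouth, parallel to the plate edge and against the stop pin (post at crop (462,249)). The barrel is at the slot end (378,285) and the robot is clear.

```bash
python3 -c "
from plant import close_job
print(close_job())"
```

```text
the job is handed in; nothing more can be done
None
```

The job is handed in at about 38 s of the 72 s: the last picture shows the barrel upright at the slot end and the gate shut at its stop, though no verdict came back and I did not re-check the bystanders' positions.

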